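Eject a sleeve with the rocker and store it on its pin

ROBOT

A 6-joint arm with a two-finger parallel gripper is mounted at the origin on the work surface. World frame = base frame: x ahead of the robot, y to its left, z up, the work surface at z = 0. Lengths are in m, angles in rad, forces in N, time in s.
With the tool pointing down it reaches from about 0.4 to 0.925 m from the base axis. Payload 12.5 kg.
Tool frame: the origin (TCP) lies at the very end of the fingers, on their centre line; the grasp point (between the pads) lies 19 mm behind it (hold_point_z is the y of the grasp point in the tool frame, in m); y points along the fingers, z is the direction in which the jaws open and shut, and the axes are right-handed (so a half turn about y gives the same grasp; the last joint's range is limited). The gripper opens to 95 mm and grips with 3 to 60 N. Pads are 20 mm wide; open, the fingers measure 119 mm over their backs; the gripper's body (75 mm by 180 mm) begins 59 mm behind the grasp point.
Start: joints at [1.085, 0.491, 1.559, -0, 1.092, -0.106], TCP at [0.232, 0.58, 0.215] pointing down, gripper open.
Joint ranges: [-3.1, 3.1], [-0.84, 2.19], [0.05, 2.79], [-1.13, 4.28], [0.06, 2.93], [-2.69, 2.69]. Speed limits (rad/s): [2.22, 2.22, 2.79, 3.14, 3.14, 3.14].

INTERFACE

Orientations are given as a unit quaternion [w, x, y, z].
In Python, from station import move_to, move_linear, movej, grip, sleep, inverse_kinematics, read_state, read_camera, calibration, MotionError, finish_job, hold_point_z gives the robot as it stands. The module is installed in compiled form; this text tells all that it offers. Calls block until the motion is done:
- move_to(position, orientation): joint-space move of the TCP to a pose.
- move_linear(position, attitude=None, speed=0.15, threshold=None): straight line of the TCP; attitude=None keeps the orientation; speed is the mean speed in m/s. With threshold (N) it stops when the force on the tool has changed by that much, and returns True; else False.
- movej(angles): joint-space move.
- grip(opening, effort=None): finger opening in m; effort is the grip in N (None keeps the last); returns when the fingers have stopped.
- sleep(seconds).
- inverse_kinematics(position, orientation): joint angles nearest the present ones, or None.
- read_state(): the state.
- read_camera(name): name is "scene" or "side" or "wrist"; returns (picture, depth): 480x640x3 uint8, blue, green, red; 480x640 float32, m along the optical axis (not along the pixel's ray), 0 where there is no reading.
- calibration(name): a dict with "intrinsics" (3x3 intrinsics, pixels), "R" (3x3) and "t" (3): a world point X has camera coordinates R X + t; the wrist camera has in their place "hand_eye" (4x4, takes a point from camera to tool coordinates, whose origin is the TCP and whose axes are the tool frame's). Camera axes: x right, y down, z forward; pixel columns grow to the right and rows downward; lengths in m; the calibration is good to about 2 mm. A picture is of the moment at which its call begins: read the wrist's pose just before it. calibration takes no time and is no camera call.
A pose or a line that the arm cannot do raises MotionError and nothing moves.
- finish_job(): hands the job in, once; it reports no verdict.
The state is a dict: "t": time; "joint_pos": joint angles; "qd": joint speeds; "joint_efforts": joint torques, N m; "eef_pos": TCP position; "tcp_rot": TCP orientation; "contact_force": force on the tool from outside, world axes, zero at the start; "ft_torque": the same for the moment, N m; "width": finger opening in m.
Only numpy, scipy, OpenCV 4.12 (cv2) and the standard library are available. Lean on these libraries where they do the work, as an engineer would, in place of code of your own. Each camera call takes 0.05 s, during which the arm holds its last target. There are 200 camera calls.

TASK

The aluminium sleeve sits sunk in the steel nest of the ejector fixture. With the fingertips press the rocker's rubber paddle gently down until you feel it come to bear firmly on its stop block and keep it there for about a second, never pushing harder than 25 N, so that the nose at the other end lifts the sleeve; then take the sleeve out and slide it fully down, upright, onto the free pin of the wooden board and let go. Leave the stop, the tape roll, the screwdriver and the bottle where they are.

Things in the scene. Friction and masses are not known exactly. Their poses are not given: they have to be found in the camera images.
- fixture: Fixed ejector fixture: blue base plate 120 x 310 x 10 mm; fixture frame: origin under the centre of its base plate, z up, y along the rocker towards the paddle, x across it. Steel nest: block 79 x 79 mm, top at z 95 mm, centred at y -95 mm, with a 47 mm square pocket; the sleeve stands in it, its underside at z 54 mm, its top 1 mm below the nest's top.
- rocker: Steel rocker arm, origin on its pivot (fixture y 0, z 54 mm), turning about fixture x. Its paddle end (+y) starts tipped up 4 to 8 degrees; its nose, a cross bar 95 mm from the pivot at -y, hangs 1 to 7 mm below the sleeve. The pivot is stiff: 3 to 8 N at the paddle to move it, and it stays where it is left. When it is on the stop the sleeve's top stands 11 to 24 mm above the nest.
- paddle (a point): Centre of the top face of the rocker's black rubber paddle (44 x 44 x 8 mm, 112 mm from the pivot); moves with the rocker. It comes down 16 to 37 mm before the rocker meets the stop, depending on the set screw; there the force rises steeply. Bearing firmly = at least 5 N more at the paddle than was needed to move it.
- stop: Stop block: dark steel with a rubber top, 56 x 34 x 14 mm, 0.5 kg, loose between two guide strips on the base plate, under the arm at fixture y 85 mm. Origin at the centre of its underside. A set screw under the arm lands on it; how far that screw stands out is not known (it differs by up to 9 mm), so the place where the rocker stops must be felt.
- sleeve_mid (a point): Centre (half-way up) of the loose aluminium sleeve: outside diameter 44 mm, bore 20 mm, height 40 mm, about 0.13 to 0.22 kg, standing upright in the nest with 1.5 mm play all round.
- free_pin (a point): Foot of the free pin, on the top face of the fixed wooden board (190 x 90 mm, top 15 mm above the table). Pin: diameter 14 mm, 52 mm tall, tapered tip. The board's other pin, 94 mm away in the board's -x direction, already carries a fixed sleeve of the same size. The sleeve's centre is 20 mm above this point when it is fully down.
- tape: Bystander: loose roll of paper tape, 90 mm across, 24 mm high; origin at the centre of its underside.
- driver: Bystander: loose screwdriver with a blue handle lying on the table.
- oiler: Bystander: loose small white bottle, 44 mm across, 110 mm high; origin at the centre of its underside.

How it is judged:
By the outcome, as a careful person would: the job done as asked, in the order asked, and still so for the second after the job is handed in, with the robot touching nothing.
It also fails if it takes over 64 s, if anything falls off the work surface, if the arm or the gripper's body presses on something with over 40 N, if the wrist force passes 120 N, or if a joint passes its speed limit or range.

## Working session

There is one attempt and no reset: what is moved stays moved. The work goes in short steps, each a Python script; the robot and the scene stay as the last script left them, time stands still between calls to the robot, and variables do not carry over. Pictures are saved under pics/ and viewed, about 8 in all and at most 12, crops included, and the job is handed in when it is done.

```bash
mkdir -p pics
cat > h.py <<'E'
import numpy as np, cv2
from station import *
def cloud(name, d, pose=None):
    c=calibration(name); K=np.array(c["intrinsics"]); v,u=np.mgrid[0:480,0:640]
    P=np.stack([(u-K[0,2])/K[0,0]*d,(v-K[1,2])/K[1,1]*d,d],-1)
    if name!="wrist": return (P-np.array(c["t"]))@np.array(c["R"])
    H=np.array(c["hand_eye"]); P=P@H[:3,:3].T+H[:3,3]
    s=pose; return P@Rq(s["tcp_rot"]).T+np.array(s["eef_pos"])
def Rq(q):
    from scipy.spatial.transform import Rotation as R
    return R.from_quat([q[1],q[2],q[3],q[0]]).as_matrix()
def qR(M):
    from scipy.spatial.transform import Rotation as R
    q=R.from_matrix(M).as_quat(); return [q[3],q[0],q[1],q[2]]
def down(zdir):
    "tool y down, jaw axis z along horizontal zdir"
    z=np.array([zdir[0],zdir[1],0.]);z/=np.linalg.norm(z); y=np.array([0,0,-1.]); x=np.cross(y,z)
    return qR(np.stack([x,y,z],1))
def down_near(zdir):
    "the jaw sign nearer to the present"
    R=Rq(read_state()["tcp_rot"]); z=np.array([zdir[0],zdir[1],0.])
    return down(z if R[:,2]@z>0 else -z)
E
python3 - <<'E'
from h import *
s=read_state(); print({k:np.round(v,3) for k,v in s.items()}, hold_point_z)
print(Rq(s["tcp_rot"]).round(2))
for n in("scene","side","wrist"):
    s=read_state(); p,d=read_camera(n); np.savez(f"{n}0.npz",p=p,d=d,X=cloud(n,d,s)); cv2.imwrite(f"pics/{n}0.png",p); print(n,{k:np.round(v,3).tolist() for k,v in calibration(n).items()})
E
```

```text
{'t': np.float64(0.0), 'joint_pos': array([ 1.085,  0.492,  1.559, -0.   ,  1.092, -0.106]), 'qd': array([-0.   , -0.   ,  0.001, -0.001, -0.001, -0.   ]), 'joint_efforts': array([ 2.0000e-03, -6.1264e+01, -2.5819e+01,  6.9000e-02,  4.8000e-02,
       -0.0000e+00]), 'eef_pos': array([0.232, 0.58 , 0.214]), 'tcp_rot': array([-0.694,  0.695, -0.134,  0.133]), 'contact_force': array([-0.233, -0.483,  0.752]), 'ft_torque': array([-0.03 , -0.029, -0.019]), 'width': np.float64(0.095)} -0.0188
[[ 0.93 -0.    0.37]
 [-0.37 -0.    0.93]
 [-0.   -1.   -0.  ]]
scene {'intrinsics': [[506.467, 0.0, 319.6], [0.0, 506.467, 243.506], [0.0, 0.0, 1.0]], 'R': [[-0.799, 0.6, 0.023], [0.343, 0.488, -0.803], [-0.493, -0.634, -0.596]], 't': [0.456, -0.18, 1.407]}
side {'intrinsics': [[575.362, 0.0, 315.011], [0.0, 575.362, 238.604], [0.0, 0.0, 1.0]], 'R': [[0.999, -0.053, 0.003], [-0.04, -0.774, -0.632], [0.036, 0.631, -0.775]], 't': [-0.61, 0.1, 1.078]}
wrist {'intrinsics': [[388.952, 0.0, 318.716], [0.0, 388.952, 240.986], [0.0, 0.0, 1.0]], 'hand_eye': [[0.0, 0.965, 0.263, -0.073], [-0.001, -0.263, 0.965, -0.17], [1.0, -0.0, 0.001, 0.001], [0.0, 0.0, 0.0, 1.0]]}
```

View pics/scene0.png

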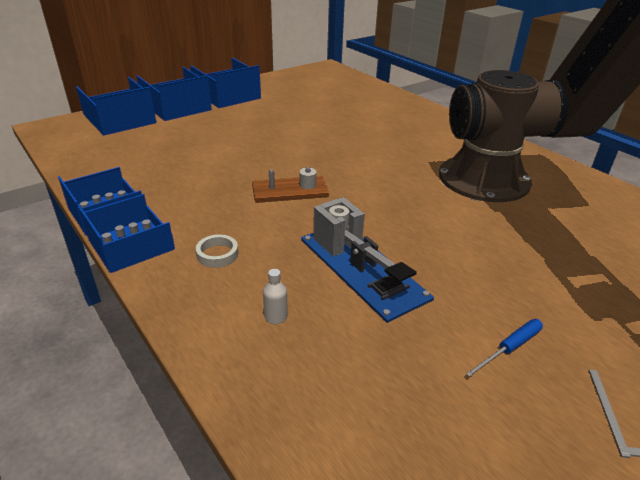

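View pics/side0.png

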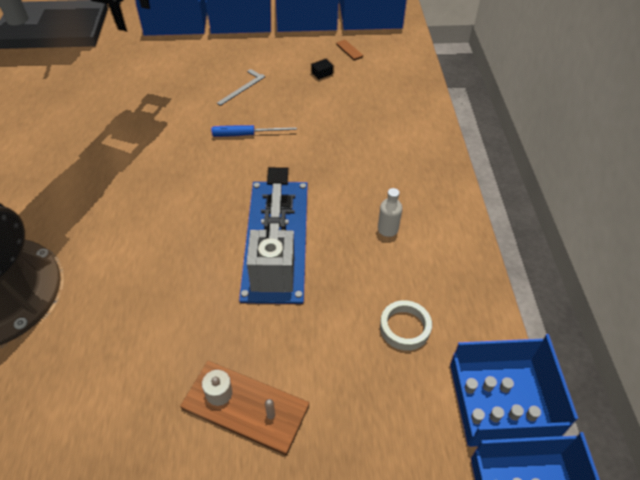

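Scene: the nest is at (339,215), the paddle at (402,271), the free pin at (271,180) and the bottle at (275,298). Side: the sleeve is at (270,248), the paddle at (277,175), the free pin at (269,410), the tape at (406,325) and the bottle at (390,215).

Run:
```python
from h import *
for n,box in(("scene",(300,190,440,320)),("side",(235,160,315,305))):
    f=np.load(f"{n}0.npz");p,X=f["p"],f["X"]; x0,y0,x1,y1=box
    m=np.zeros((480,640),bool); m[y0:y1,x0:x1]=1
    print(n,"table z",np.median(X[300:330,330:360,2]) if n=="side" else np.median(X[400:430,300:330,2]))
    hsv=cv2.cvtColor(p,cv2.COLOR_BGR2HSV)
    b=m&(hsv[...,0]>100)&(hsv[...,0]<130)&(hsv[...,1]>150)&(abs(X[...,2]-.01)<.012)
    r=cv2.minAreaRect((X[b][:,:2]*1000).astype(np.float32)); print("plate",r,np.median(X[b][:,2]))
    t=m&(abs(X[...,2]-.095)<.004)
    # nest top: component
    k,l,st,c=cv2.connectedComponentsWithStats(t.astype(np.uint8)); i=1+np.argmax(st[1:,4]); q=X[l==i]
    print("nest",cv2.minAreaRect((q[:,:2]*1000).astype(np.float32)),q.mean(0))
    dk=m&(p.max(2)<45)&(X[...,2]>.055)&(X[...,2]<.1)
    k,l,st,c=cv2.connectedComponentsWithStats(dk.astype(np.uint8)); i=1+np.argmax(st[1:,4]); q=X[l==i]
    print("paddle",len(q),cv2.minAreaRect((q[:,:2]*1000).astype(np.float32)),q.mean(0),np.percentile(q[:,2],[5,50,95]))
for n,box,sl in(("scene",(245,165,335,205),(298,165,320,192)),("side",(170,350,320,460),(195,365,240,410))):
    f=np.load(f"{n}0.npz");p,X=f["p"],f["X"]; x0,y0,x1,y1=box
    m=np.zeros((480,640),bool); m[y0:y1,x0:x1]=1
    s=m&(abs(X[...,2]-.015)<.005); print(n,"board",cv2.minAreaRect((X[s][:,:2]*1000).astype(np.float32)),np.median(X[s][:,2]))
    h=m&(X[...,2]>.03)&(X[...,2]<.09)
    k,l,st,c=cv2.connectedComponentsWithStats(h.astype(np.uint8))
    for i in range(1,k):
        q=X[l==i]
        if len(q)>10: print(st[i],c[i].round(),q.mean(0).round(4),q.max(0).round(4),"top",q[q[:,2]>q[:,2].max()-.01].mean(0).round(4), [ (a,X[(l==i)&(abs(X[...,2]-a)<.004)].mean(0).round(4)) for a in(.04,.05,.06)])
```

```text
scene table z 0.0008832682298085874
plate ((535.5919799804688, 103.62518310546875), (308.4132385253906, 120.25112915039062), 86.29817199707031) 0.010790155905943486
nest ((528.2578125, 7.68890380859375), (83.09526062011719, 81.75232696533203), 86.39262390136719) [0.53000828 0.00749755 0.09506859]
paddle 349 ((542.8055419921875, 214.2353515625), (44.97646713256836, 45.081871032714844), 0.5958432555198669) [0.54563174 0.21578923 0.07387774] [0.0705664  0.07396736 0.07661184]
side table z -0.0010064416316776814
plate ((536.7420043945312, 98.78456115722656), (307.74090576171875, 114.42107391357422), 86.18476867675781) 0.008735705002167792
nest ((530.9369506835938, 7.315769195556641), (83.08226776123047, 79.29441833496094), 86.14778900146484) [0.53050974 0.00275196 0.09362297]
paddle 261 ((544.4107055664062, 208.384521484375), (42.60830307006836, 37.252079010009766), 85.17012786865234) [0.54438559 0.20904726 0.07169851] [0.06839534 0.07169788 0.07520331]
scene board ((482.3114929199219, -248.6525115966797), (96.11434173583984, 189.68746948242188), 63.49074935913086) 0.0157733661947963
[29
[... 429 characters left out ...]
 -0.2678,  0.0492])), (0.06, array([ 0.5258, -0.2664,  0.061 ]))]
side board ((483.86077880859375, -250.30043029785156), (91.13219451904297, 190.58721923828125), 63.552833557128906) 0.013759510344902116
[203 370  29  32 731] [217. 385.] [ 0.443  -0.2336  0.0514] [ 0.4637 -0.2064  0.0681] top [ 0.4423 -0.2308  0.0631] [(0.04, array([ 0.4464, -0.2454,  0.0396])), (0.05, array([ 0.4426, -0.2319,  0.0521])), (0.06, array([ 0.4426, -0.2305,  0.0589]))]
[265 399  10  16 128] [270. 407.] [ 0.5262 -0.2739  0.0535] [ 0.5328 -0.2636  0.0695] top [ 0.5259 -0.2722  0.0632] [(0.04, array([ 0.5263, -0.2754,  0.0405])), (0.05, array([ 0.5266, -0.2755,  0.0499])), (0.06, array([ 0.5259, -0.2731,  0.0607]))]
```

Run:
```python
from h import *
q=down_near((.066,.998)); print(inverse_kinematics([.536,.125,.22],q))
move_to([.536,.125,.22],q); grip(0.0,20)
s=read_state(); p,d=read_camera("wrist"); np.savez("wrist1.npz",p=p,d=d,X=cloud("wrist",d,s)); cv2.imwrite("pics/wrist1.png",p)
print(s["t"],s["eef_pos"],s["contact_force"],read_state()["width"])
```

```text
[ 1.09091126e-01  3.79350117e-01  1.73641559e+00 -4.44089210e-16
  1.02582695e+00 -1.39566909e+00]
3.6417 [0.53603194 0.12500143 0.22002868] [-0.77236423 -0.48123352 -0.39804953] 0.0004271744782621817
```

View pics/wrist1.png

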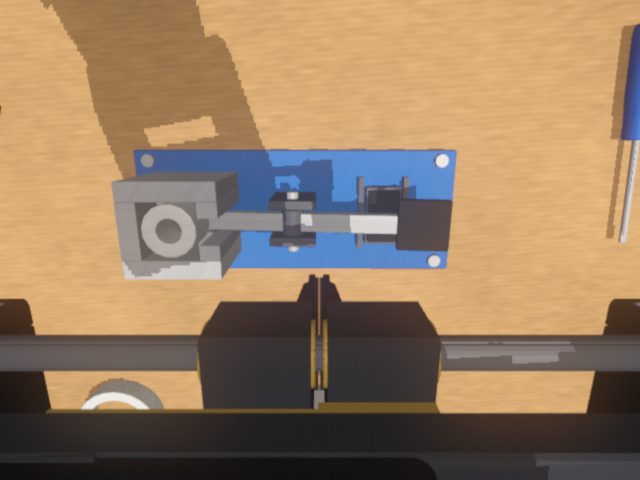

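Wrist: the sleeve ring is centred at about (168,231) and the paddle at about (425,225). The nest and arm are free of obstructions.

Run:
```python
from h import *
f=np.load("wrist1.npz");p,X=f["p"],f["X"]
m=np.zeros((480,640),bool); m[190:260,385:465]=1
dk=m&(p.max(2)<45)&(X[...,2]>.055)&(X[...,2]<.1)
q=X[dk]; print("paddle",len(q),cv2.minAreaRect((q[:,:2]*1000).astype(np.float32)),q.mean(0),np.percentile(q[:,2],[2,50,98]))
A=np.c_[q[:,:2]-q[:,:2].mean(0),np.ones(len(q))]; print("slope",np.linalg.lstsq(A,q[:,2],rcond=None)[0])
m[:]=0; m[170:285,110:245]=1
t=m&(abs(X[...,2]-.095)<.005); q=X[t]; print("nest",cv2.minAreaRect((q[:,:2]*1000).astype(np.float32)),np.median(q[:,2]))
g=cv2.medianBlur(cv2.cvtColor(p,cv2.COLOR_BGR2GRAY),3)
c=cv2.HoughCircles(g[170:285,110:245],cv2.HOUGH_GRADIENT,1,20,param1=80,param2=15,minRadius=20,maxRadius=34); print(c)
hsv=cv2.cvtColor(p,cv2.COLOR_BGR2HSV)
b=(hsv[...,0]>100)&(hsv[...,0]<130)&(hsv[...,1]>150)&(abs(X[...,2]-.01)<.008); b[280:]=0; b[:,500:]=0
print("plate",cv2.minAreaRect((X[b][:,:2]*1000).astype(np.float32)),np.median(X[b][:,2]))
if c is not None:
  u,v=c[0,0,:2]+[110,170]; ring=m&(X[...,2]>.088)&(np.hypot(*(np.mgrid[0:480,0:640][::-1]-np.array([u,v])[:,None,None]))<c[0,0,2]-1); print(u,v,X[ring].mean(0),len(X[ring]))
```

```text
<stdin>:5: RuntimeWarning: Mean of empty slice.
  ret = um.true_divide(
Traceback (most recent call last):
IndexError: index -1 is out of bounds for axis 0 with size 0
```

Run:
```python
from h import *
f=np.load("wrist1.npz");p,X,d=f["p"],f["X"],f["d"]
for v,u in((225,425),(231,150),(160,220),(100,400),(231,168)): print(u,v,p[v,u],d[v,u],X[v,u].round(4))
m=np.zeros((480,640),bool); m[190:260,385:465]=1
dk=m&(p.max(2)<60); q=X[dk&(d>0)]; print(len(q),np.percentile(q[:,2],[5,50,95]) if len(q) else "")
```

```text
425 225 [74 72 82] 0.3242687 [0.5415 0.214  0.0741]
150 231 [164 173 180] 0.30583924 [ 0.5274 -0.0069  0.0931]
220 160 [149  95  68] 0.37317023 [0.4803 0.0343 0.0098]
400 100 [119 173 219] 0.36786443 [4.367e-01 2.092e-01 4.000e-04]
168 231 [107 113 120] 0.3251262 [ 5.324e-01 -5.000e-04  7.440e-02]
0
```

Run:
```python
from h import *
f=np.load("wrist1.npz");p,X=f["p"],f["X"]
m=np.zeros((480,640),bool); m[190:260,397:465]=1
q=X[m&(X[...,2]>.06)&(X[...,2]<.09)]; print("paddle",len(q),cv2.minAreaRect((q[:,:2]*1000).astype(np.float32)),q.mean(0))
A=np.c_[q[:,:2]-q[:,:2].mean(0),np.ones(len(q))]; print("slope",np.linalg.lstsq(A,q[:,2],rcond=None)[0])
m[:]=0; m[170:285,110:245]=1
t=m&(abs(X[...,2]-.095)<.004); q=X[t]; print("nest",cv2.minAreaRect((q[:,:2]*1000).astype(np.float32)),np.median(q[:,2]))
g=cv2.medianBlur(cv2.cvtColor(p,cv2.COLOR_BGR2GRAY),3)
c=cv2.HoughCircles(g[170:285,110:245],cv2.HOUGH_GRADIENT,1,20,param1=80,param2=15,minRadius=22,maxRadius=34); print(c)
u,v=c[0,0,:2]+[110,170]; ring=m&(X[...,2]>.088)&(np.hypot(*(np.mgrid[0:480,0:640][::-1]-np.array([u,v])[:,None,None]))<c[0,0,2]-1); print(u,v,X[ring].mean(0),len(X[ring]))
hsv=cv2.cvtColor(p,cv2.COLOR_BGR2HSV)
b=(hsv[...,0]>100)&(hsv[...,0]<130)&(hsv[...,1]>110)&(abs(X[...,2]-.01)<.008); b[280:]=0; b[:,500:]=0
print("plate",cv2.minAreaRect((X[b][:,:2]*1000).astype(np.float32)))
```

```text
paddle 2752 ((541.8237915039062, 212.80645751953125), (43.97871017456055, 44.20552444458008), 85.8593978881836) [0.54066534 0.21264003 0.07348955]
slope [0.01993565 0.10654305 0.07348955]
nest ((528.0753173828125, 7.438026428222656), (79.85023498535156, 79.0646743774414), 86.20501708984375) 0.09484317556502248
[[[58.5 61.5 26.6]]]
168.5 231.5 [0.52853484 0.00827118 0.09516657] 1633
plate ((534.811279296875, 102.89502716064453), (306.55584716796875, 118.46421813964844), 86.22376251220703)
```

Run:
```python
from h import *
q=down((.066,.998)); x,y=.5415,.2125
move_to([x,y,.11],q); move_linear([x,y,.082],speed=.1); sleep(.2)
F=lambda: read_state()["contact_force"]
f0=F(); print(f0.round(2))
hit=move_linear([x,y,.066],speed=.015,threshold=2); s=read_state(); print("touch",hit,s["eef_pos"].round(4),s["contact_force"].round(2))
z=s["eef_pos"][2]
while z>.05:   # feel moving force
    z-=.004; move_linear([x,y,z],speed=.015,threshold=12); s=read_state(); f=(s["contact_force"]-f0)[2]; print(s["t"].round(2),s["eef_pos"][2].round(4),f.round(2))
    if f>11 or s["eef_pos"][2]-z>.001: break
```

```text
[ 0.27 -0.61 -0.67]
touch True [0.5414 0.2126 0.0733] [ 0.97 -0.4   1.09]Traceback (most recent call last):
  File "<stdin>", line 9, in <module>
AttributeError: 'float' object has no attribute 'round'
```

Run:
```python
from h import *
s=read_state(); x,y,z=s["eef_pos"]; fz=lambda: np.mean([read_state()["contact_force"][2] for _ in range(3)])
while z>.046:
    z-=.004; hit=move_linear([x,y,z],speed=.015,threshold=8); s=read_state(); f=s["contact_force"]; print(round(s["t"],2),hit,s["eef_pos"].round(4),f.round(2))
    if f[2]>11 or hit: break
```

```text
6.43 False [0.5415 0.2124 0.0651] [0.38 1.36 1.04]
6.85 False [0.5416 0.2124 0.0611] [0.07 2.83 2.84]
7.27 False [0.5416 0.2124 0.0571] [0.52 2.38 2.8 ]
7.68 False [0.5415 0.2124 0.0531] [0.41 1.63 2.39]
7.98 True [0.5416 0.2124 0.0498] [-0.84 -0.21  4.81]
```

Run:
```python
from h import *
s=read_state(); x,y,z=s["eef_pos"]
for i in range(14):
    z-=.0003; hit=move_linear([x,y,z],speed=.005,threshold=8); sleep(.05); s=read_state(); f=s["contact_force"]; print(round(s["t"],2),hit,s["eef_pos"].round(4)[2],f.round(2))
    if f[2]>14.5: break
```

```text
8.28 False 0.0497 [-0.89  1.57  6.73]
8.58 False 0.0497 [-1.63  1.39 10.09]
8.88 False 0.0496 [-2.2   0.73 12.42]
9.18 False 0.0495 [-2.99  1.61 14.62]
```

Run:
```python
from h import *
s=read_state(); x,y,_=s["eef_pos"]; z=s["eef_pos"][2]
print(s["contact_force"][2])
for i in range(7):
    sleep(.2); s=read_state(); print(round(s["t"],2),s["eef_pos"][2].round(5),s["contact_force"].round(2))
q=down((.066,.998))
move_linear([x,y,.10],speed=.06)
# look from above plate centre, opened
move_to([.52,.06,.22],q); grip(.095,30)
s=read_state(); p,d=read_camera("wrist"); np.savez("wrist2.npz",p=p,d=d,X=cloud("wrist",d,s)); cv2.imwrite("pics/wrist2.png",p)
print(s["t"])
X=cloud("wrist",d,s); n=np.hypot(X[...,0]-.5285,X[...,1]-.008)<.03
Z=X[n][:,2]; print(np.percentile(Z,[5,25,50,75,90,98])); t=n&(X[...,2]>.103); print(t.sum(),cv2.minEnclosingCircle((X[t][:,:2]*1000).astype(np.float32)),np.median(X[t][:,2]))
```

```text
14.620523139777003
9.38 0.04954 [-2.91  1.62 14.07]
9.58 0.04952 [-2.46  1.14 14.73]
9.78 0.04955 [-2.67  0.94 15.12]
9.98 0.04955 [-3.59  1.12 14.95]
10.18 0.04952 [-2.75  1.38 14.26]
10.38 0.04953 [-2.71  1.34 14.22]
10.58 0.04953 [-3.44  1.82 14.53]
13.925
[0.0726167  0.10876306 0.24179304 0.28798015 0.30713423 0.31804978]
8215 ((523.6177368164062, 11.779536247253418), 26.376558303833008) 0.2630017558493508
```

View pics/wrist2.png

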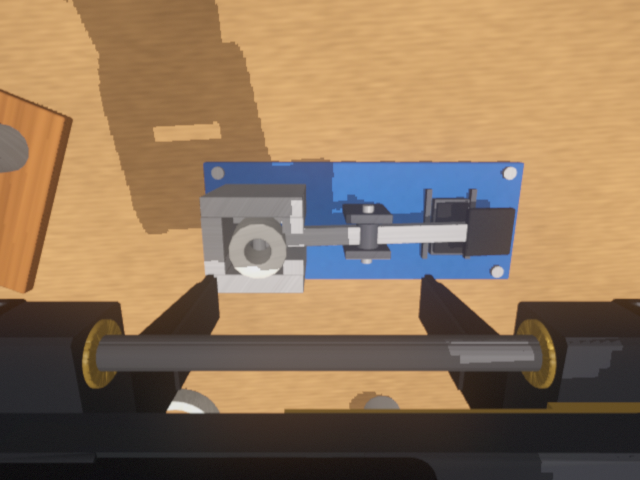

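The sleeve stands raised in the nest, with its ring centred at about (258,249). The paddle stays down at (490,231).

Run:
```python
from h import *
f=np.load("wrist2.npz");X=f["X"]
m=np.zeros((480,640),bool); m[210:285,222:300]=1
t=m&(X[...,2]>.1)&(X[...,2]<.125); q=X[t]; top=np.median(q[:,2]); q=q[abs(q[:,2]-top)<.004]; print(len(q),top,cv2.minEnclosingCircle((q[:,:2]*1000).astype(np.float32)),cv2.minAreaRect((q[:,:2]*1000).astype(np.float32)),q.mean(0))
m[:]=0;m[180:300,195:310]=1
q=X[m&(abs(X[...,2]-.095)<.003)]; print(np.median(q[:,2]),cv2.minAreaRect((q[:,:2]*1000).astype(np.float32)))
```

```text
2048 0.11015644056673116 ((527.9793090820312, 13.459358215332031), 21.780420303344727) ((527.999267578125, 13.637611389160156), (42.11916732788086, 43.08979034423828), 89.23445892333984) [0.52721381 0.01351965 0.11036543]
0.09513332089795036 ((527.8038330078125, 7.468044281005859), (79.2149429321289, 78.65242004394531), 86.20175170898438)
```

Run:
```python
from h import *
f=np.load("wrist2.npz");X=f["X"];p=f["p"]
m=np.zeros((480,640),bool); m[210:285,222:300]=1
t=m&(X[...,2]>.104)&(X[...,2]<.125); q=X[t]
for _ in range(3):
    A=np.c_[q[:,0]-.528,q[:,1]-.0135,np.ones(len(q))]; c=np.linalg.lstsq(A,q[:,2],rcond=None)[0]; r=q[:,2]-A@c; q=q[abs(r)<.002]
print(c,len(q),r.std(),q.min(0),q.max(0))
cv2.imwrite("pics/crop2.png",cv2.resize(p[170:310,180:340],(800,700))[:600])
```

```text
[-0.00582286 -0.10914711  0.11046157] 1957 0.0007262211913343136 [ 0.50662531 -0.00746161  0.106349  ] [0.54953557 0.03474229 0.11393551]
```

View pics/crop2.png

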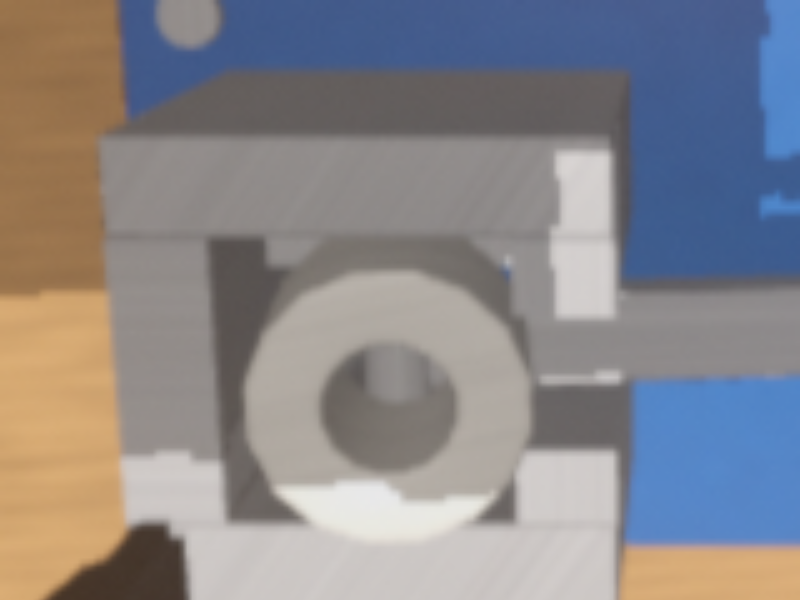

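The sleeve leans about 6° toward the paddle, with its top centre at about z 0.110. I'll close the jaws along fixture y, which squares it up.

Run:
```python
from h import *
q=down((.066,.998)); x,y=.528,.0095
move_to([x,y,.14],q); print(move_linear([x,y,.0975],speed=.06,threshold=6)); s=read_state(); print(s["eef_pos"].round(4),s["contact_force"].round(2))
grip(.03,12); s=read_state(); print(s["width"],s["contact_force"].round(2))
grip(.03,40); s=read_state(); print(s["width"],s["contact_force"].round(2))
print(move_linear([x,y,.105],speed=.03,threshold=15)); s=read_state(); print(s["width"],s["contact_force"].round(2))
print(move_linear([x,y,.20],speed=.08,threshold=15)); s=read_state(); print(s["t"],s["width"],s["eef_pos"],s["contact_force"].round(2))
p,d=read_camera("wrist"); np.savez("wrist3.npz",p=p,d=d,X=cloud("wrist",d,s)); cv2.imwrite("pics/wrist3.png",p)
for n in("side",):
    p,d=read_camera(n); np.savez("side3.npz",p=p,d=d,X=cloud(n,d)); cv2.imwrite("pics/side3.png",cv2.resize(p[150:330,190:370],(720,600) if 0 else (600,600)))
```

```text
False
[0.5281 0.0095 0.0976] [0.15 0.05 0.01]
0.04326443659247439 [0.07 0.93 0.68]
0.042252816268446784 [ 1.02 -0.32  0.37]
False
0.042784588390345046 [ 0.46 -0.79 -2.97]
False
18.1333 0.042529614349102726 [0.5278015  0.00952963 0.19950412] [-0.44 -0.63 -2.42]
```

View pics/wrist3.png

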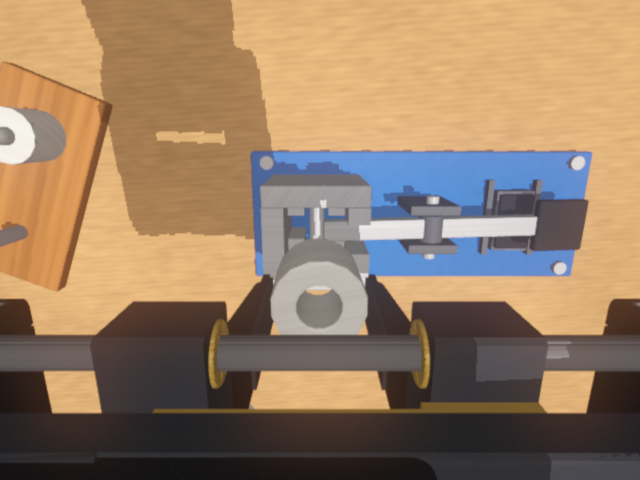

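View pics/side3.png

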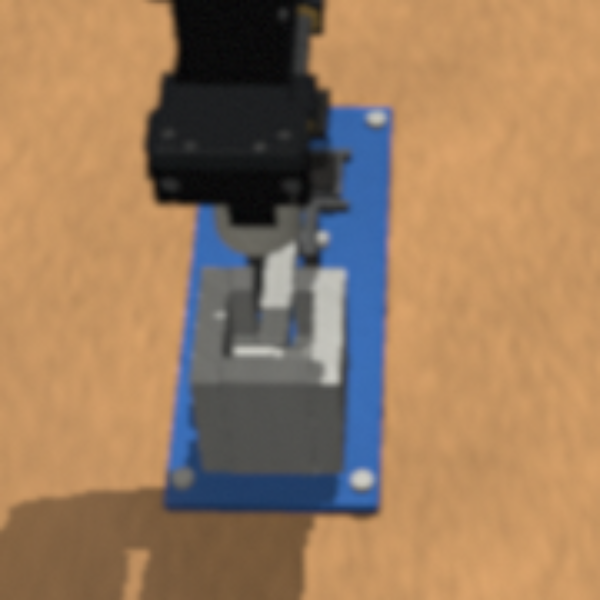

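The sleeve is held clear of the nest, with its ring at about (319,305), and it looks upright. Now I'll check its tilt and look at the pin from close by.

```bash
cat > ring.py <<'E'
from h import *
def ring(X,p,s,box,zr):
    R=Rq(s["tcp_rot"]); T=(X-np.array(s["eef_pos"]))@R   # tool coords
    m=np.zeros((480,640),bool); m[box[1]:box[3],box[0]:box[2]]=1
    q=T[m&(-T[...,1]>zr[0])&(-T[...,1]<zr[1])&(abs(T[...,0])<.03)&(abs(T[...,2])<.0215)]
    for k in range(4):
        A=np.c_[q[:,0],q[:,2],np.ones(len(q))]; c=np.linalg.lstsq(A,-q[:,1],rcond=None)[0]; r=-q[:,1]-A@c; q=q[abs(r)<.0015]
    return c,len(q),cv2.minEnclosingCircle((q[:,[0,2]]*1000).astype(np.float32)),cv2.minAreaRect((q[:,[0,2]]*1000).astype(np.float32))
E
python3 - <<'E'
from ring import *
q=down((.446,.895)); move_to([.578,-.297,.2],q); s=read_state()
p,d=read_camera("wrist"); X=cloud("wrist",d,s); np.savez("wrist4.npz",p=p,d=d,X=X,pos=s["eef_pos"],rot=s["tcp_rot"]); cv2.imwrite("pics/wrist4.png",p)
print(s["t"],s["width"],ring(X,p,s,(265,255,375,345),(.008,.02)))
m=np.hypot(X[...,0]-.5245,X[...,1]+.2705)<.02
t=m&(X[...,2]>.025)&(X[...,2]<.08); print(t.sum()); v,u=np.nonzero(t); print(u.min(),u.max(),v.min(),v.max())
for a in np.arange(.03,.072,.006):
    g=t&(abs(X[...,2]-a)<.003); print(a.round(3),g.sum(),X[g].mean(0).round(4))
tp=t&(X[...,2]>X[t][:,2].max()-.004); print("tip",X[tp].mean(0),X[tp].max(0))
E
```

```text
19.4167 0.04276294828246201 (array([ 0.00414162, -0.01756828,  0.01325715]), 4454, ((-0.24637052416801453, -0.5757410526275635), 22.86270523071289), ((-4.607017517089844, 0.09645843505859375), (42.85990524291992, 35.023624420166016), 88.68905639648438))
261
307 324 143 161
0.03 2 [ 0.5177 -0.2677  0.0325]
0.036 0 [nan nan nan]
0.042 1 [ 0.5184 -0.2657  0.0439]
0.048 1 [ 0.5166 -0.2693  0.0451]
0.054 5 [ 0.5206 -0.2644  0.0541]
0.06 76 [ 0.5232 -0.2704  0.0618]
0.066 175 [ 0.5231 -0.2704  0.0654]
tip [ 0.52335059 -0.27048867  0.06657902] [ 0.52741562 -0.26643727  0.0693399 ]<stdin>:8: RuntimeWarning: Mean of empty slice.
  ret = um.true_divide(
```

View pics/wrist4.png

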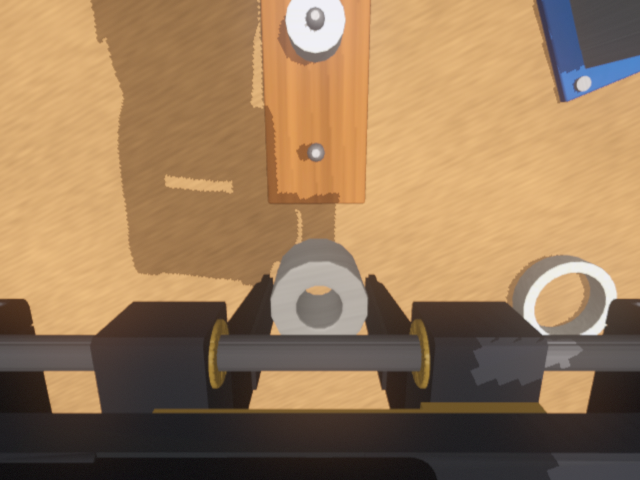

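The pin tip is at about (316,152) and the held sleeve's bore at about (319,306). The sleeve is upright to within about 1° and the path is clear. Next: take the bore centre relative to the TCP, then lower.

Run:
```python
from ring import *
f=np.load("wrist4.npz"); X=f["X"];R=Rq(f["rot"]); T=(X-f["pos"])@R
c=calibration("wrist");H=np.array(c["hand_eye"]);K=np.array(c["intrinsics"])
m=(-T[...,1]<.009); m[:280]=0;m[334:]=0;m[:,:288]=0;m[:,350:]=0
k,l,st,ce=cv2.connectedComponentsWithStats(m.astype(np.uint8)); i=l[306,319]; print(st[i],ce[i])
v,u=np.nonzero(l==i); r=np.c_[(u-K[0,2])/K[0,0],(v-K[1,2])/K[1,1],np.ones(len(u))]@H[:3,:3].T
P=H[:3,3]+r*((-.0133-H[1,3])/r[:,1])[:,None]
(bx,bz),rad=cv2.minEnclosingCircle((P[:,[0,2]]*1000).astype(np.float32)); print("bore",bx,bz,rad, P[:,[0,2]].mean(0))
off=R@np.array([bx/1000,0,bz/1000]) if rad<12.5 else np.zeros(3); print(off)
tgt=np.array([.5233,-.2705])-off[:2]; print(tgt)
q=down((.446,.895)); move_to([*tgt,.125],q)
def F(): s=read_state(); return round(s["t"],2),s["eef_pos"].round(4),s["contact_force"].round(2)
print(F())
print(move_linear([*tgt,.075],speed=.03,threshold=5),F())
```

```text
[ 297  285   44   39 1317] [318.63857251 303.84586181]
bore -1.3835097551345825 0.7163729071617126 9.598882675170898 [-0.00176203  0.00073055]
[-9.20477568e-04  1.25698444e-03  7.38321981e-07]
[ 0.52422048 -0.27175698]
(19.93, array([ 0.5246, -0.2709,  0.1253]), array([ 1.1 , -0.68, -1.3 ]))
False (21.75, array([ 0.5243, -0.2718,  0.0752]), array([ 0.43,  0.69, -3.01]))
```

Run:
```python
from h import *
def F(): s=read_state(); return round(s["t"],2),s["eef_pos"].round(4),s["contact_force"].round(2)
x,y=.52422,-.27176
print(move_linear([x,y,.0385],speed=.025,threshold=5),F())
```

```text
True (22.94, array([ 0.5242, -0.2718,  0.0421]), array([0.03, 0.51, 5.73]))
```

Run:
```python
from h import *
x,y=.52422,-.27176
grip(.07); move_linear([x,y,.13],speed=.1); grip(.095)
q=down((.446,.895)); move_to([.578,-.297,.2],q); s=read_state(); print(s["t"],s["contact_force"].round(2))
p,d=read_camera("wrist"); X=cloud("wrist",d,s); cv2.imwrite("pics/wrist5.png",p)
for c in((.524,-.271),(.440,-.229)):
    q=X[(np.hypot(X[...,0]-c[0],X[...,1]-c[1])<.024)&(X[...,2]>.05)&(X[...,2]<.061)]
    A=np.c_[q[:,:2]-c,np.ones(len(q))]; print(len(q),np.linalg.lstsq(A,q[:,2],rcond=None)[0].round(4),cv2.minEnclosingCircle((q[:,:2]*1000).astype(np.float32)))
p,d=read_camera("scene"); cv2.imwrite("pics/scene5.png",p)
```

```text
25.7833 [-0.27 -0.54 -1.28]
1924 [0.0042 0.0012 0.055 ] ((523.8724365234375, -271.50933837890625), 21.88489532470703)
2331 [-0.0096  0.0053  0.0551] ((439.240966796875, -228.9562530517578), 21.934616088867188)
```

View pics/wrist5.png

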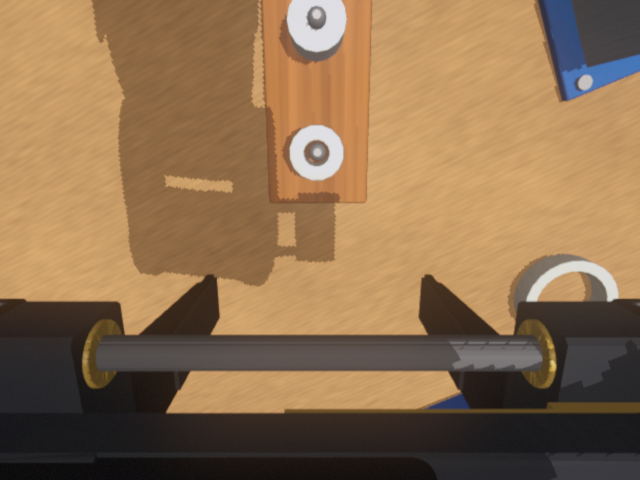

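View pics/scene5.png

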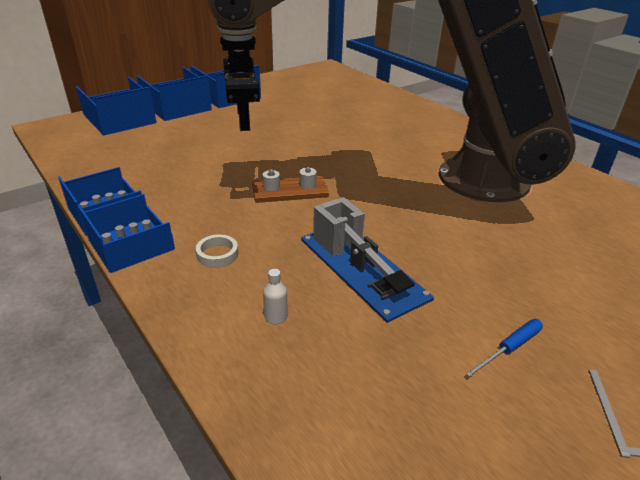

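The sleeve is seated on the pin at (317,152) in the wrist view, with its top level at 55.0 mm like the fixed one. In the scene view the bystanders and the stop have not moved and the gripper is clear.

```bash
python3 -c "
from station import *
finish_job(); print(read_state()['t'])"
```

```text
the job is handed in; nothing more can be done
the job is handed in; nothing more can be done
```

The job is done and handed in: the sleeve is fully down and upright on the free pin, released, with the gripper clear. About 26 s of the 64 s were used.

- **Press:** I pressed the paddle down with the closed fingertips. It needed about 3 N to move, read after each small step. It met the stop after about 23 mm. I held it at about 14 to 15 N for over a second, and no reading came near 25 N.
- **Lift and transfer:** The raised sleeve stood about 15 mm out of the nest, leaning about 6° toward the paddle. Closing the jaws along the rocker straightened it to within about 1°. It slid onto the pin with no side resistance and touched down at the expected height.
- **Last checks:** The sleeve's top is level at 55.0 mm, against 55.1 mm for the fixed sleeve, with a tilt below 0.3°. In the final scene picture the tape, screwdriver, bottle and stop look unmoved; I judged that by eye and did not measure it.

No check failed at the end. The only surprise was the sleeve's lean in the nest, which showed first as a 6 mm offset from the nest centre.

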